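Click a socket onto the square drive of a bench tightening station

TASK

Fit the silver socket with the blue band, square-hole end down, onto the upright brass square drive of the grey tightening station: set it on the drive, turn it gently until it drops over the square, then press until the spring ball clicks and it sits fully home on the shoulder, and leave it standing there. The drive is sprung: press no harder than needed and never force it down onto its stop. Leave the black socket, the amber bottle and the lens holder where they are.

Things in the scene. Friction and masses are not known exactly. Their poses are not given: they have to be found in the camera images.
- socket: The socket to fit: silver steel cylinder, blue band near the top, 55 mm tall, standing upright, about 0.2 kg. Lower end 36 mm across, from 26 mm up 40 mm across. Origin: centre of the lower face, where the square hole opens; z up its axis. The hole is 17.2 mm wide, 26 mm deep, sides parallel to the socket's x and y (four blue ticks on top point to the middle of the sides).
- socket_grip (a point): A point on the socket's axis 38 mm above its lower face: a good height to grip, on the 40 mm part. Inside the hole, in the middle of each of the four sides, a channel for the ball rises from the mouth to a ridge 10 mm up, then drops into a dimple centred 14 mm up, so any of the four ways round fits.
- station: The tightening station, fixed to the bench: grey housing 110 x 130 x 70 mm, origin at the centre of its underside, z up. From the middle of its top rises a dark round nose 48 mm across with the upright drive: a round steel shoulder 34 mm across and on it a brass square 16 x 16 mm, 23 mm tall, its top 3 mm bevelled to 10 x 10 mm. The drive does not turn.
- drive_axis (a point): Point on the drive's axis 90 mm above the bench. The square's angle and height are not measured: it may stand at any angle, and its shoulder at rest lies 90 to 93 mm up (square's top 113 to 116 mm). With the socket set on at about 5 N, turn it, at most a quarter turn: once aligned, the drive springs up into the hole and the force falls away. Home, the socket's lower face meets the shoulder.
- drive (a joint): How far the sprung drive is pushed down, in m: 0 at rest, 0.007 on its stop. It starts to yield at about 2 N and takes 3 N more per mm, some 23 N at the stop. More than 0.0062 (about 20 N) counts as forced onto its stop.
- ball (a joint): How far the spring ball in one side of the square (centre 14 mm above the shoulder, standing out 2.6 mm) is pushed in, in m: 0 out, 0.0005 to 0.0015 as the ridge nears it, back to 0 once it has clicked into the dimple. The aligned socket needs a push of roughly 6 to 13 N to pass the ridge (more means it binds: ease off and turn a little); then the force falls, and rises again on the shoulder.
- spare: Bystander: smaller black socket, 28 mm across, 38 mm tall, red band; origin at the centre of its underside.
- solvent: Bystander: small closed amber bottle, 38 mm across, 75 mm tall; origin at the centre of its underside.
- lens: Bystander: black lens in a holder on a small post, 76 mm tall, foot 44 mm across; origin at the centre of its underside.

How it is judged:
By the outcome, as a careful person would: the job done as asked, in the order asked, and still so for the second after the job is handed in, with the robot touching nothing.
It also fails if it takes over 67 s, if anything falls off the work surface, if the arm or the gripper's body presses on something with over 40 N, if the wrist force passes 120 N, or if a joint passes its speed limit or range.

ROBOT

A 6-joint arm with a two-finger parallel gripper is mounted at the origin on the work surface. World frame = base frame: x ahead of the robot, y to its left, z up, the work surface at z = 0. Lengths are in mm, angles in rad, forces in N, time in s.
With the tool pointing down it reaches from about 350 to 875 mm from the base axis. Payload 4.2 kg.
Tool frame: the origin (TCP) lies midway between the tips of the shut fingers; the grasp point (between the pads) lies 19 mm behind it; z points along the fingers, y is the line along which they close (so a half turn about z gives the same grasp; the last joint's range is limited). The gripper opens to 87 mm and grips with 3 to 60 N. Pads are 19 mm wide; open, the fingers measure 117 mm over their backs; the gripper's body (75 mm by 190 mm) begins 51 mm behind the grasp point.
Start: joints at [-0.953, 0.385, 0.008, 0, -1.194, -0.259], TCP at [219.483, -585.172, 222.55] pointing down, gripper open.
Joint ranges: [-3.14, 3.14], [-1.21, 2.06], [-1.07, 1.41], [-3.16, 2.05], [-2.99, -0.16], [-3.1, 3.1]. Speed limits (rad/s): [2.79, 2.79, 3.14, 3.14, 3.14, 3.14].

INTERFACE

Orientations are given as a unit quaternion [w, x, y, z].
In Python, from workcell import readout, eyes, job gives the robot as it stands. The module is installed in compiled form; this text tells all that it offers.
- The arm moves only by the tool step_arm, never from a script. Its arguments are lists of equal length, an entry for each row: "linear": the shift along the tool's x, y, z normalised to -1 to 1, where 1 is 0.03 m, a list of three; "twist": the turn, a rotation vector about the tool's x, y, z normalised to -1 to 1, where 1 is 180 degrees, a list of three; "gripper": the gripper command: -1 is shut, 1 is fully open, values between are in proportion. A call has 1 to 20 rows; each row shifts and turns the commanded pose from where the row before left it, along the tool's axes as they then stand; what a row does not reach is not made up. A row lasts 1/10 s, in which the tool goes at most 50 mm and 8.59 degrees, less where a joint would pass 70% of its speed; a pose out of reach is approached as far as the arm can. A call with a number of a shift or a turn outside -1 to 1 is refused whole. A call with a gripper value outside its range is refused whole. The fingers move at their own pace and stop on an object; "grip_force" is the grip in N (left out, the last holds). Time passes only in rows, so rows that do not move let the fingers close. It gives the time, the measured TCP pose, the force, the opening and the grip force at its end, in the units of the state.
- readout.sense(): the state, without advancing time (a new reading comes with each control period).
- eyes.grab_frame(name): name is "scene" or "top" or "wrist"; returns a dict with "frame" (400x640x3 uint8, red, green, blue), "camera_matrix" (3x3 intrinsics, pixels), "extrinsics" (4x4, takes a point from camera to world coordinates); the wrist camera has in their place "hand_eye" (4x4, takes a point from camera to tool coordinates, whose origin is the TCP and whose axes are the flange's). Camera axes: x right, y down, z forward; pixel columns grow to the right and rows downward; lengths in mm; the calibration is good to about 2 mm. A picture is of the moment at which its call begins: read the wrist's pose just before it. There is no depth.
- job.finish_job(): hands the job in; it is judged then, once.
The state is a dict: "t": time; "qpos": joint angles; "qvel": joint speeds; "effort": joint torques, N m; "ee_pos": TCP position; "orientation": TCP orientation; "wrist_force": force on the tool from outside, world axes, zero at the start; "wrist_torque": the same for the moment, N m; "width": opening from 0.0 (shut) to 1.0 (fully open); "grasp_force": force on a finger pad.
Only numpy, scipy, OpenCV 4.12 (cv2) and the standard library are available. Lean on these libraries where they do the work, as an engineer would, in place of code of your own. Each camera call takes 0.05 s, during which the arm holds its last target. There are 200 camera calls.

## Working session

There is one attempt and no reset: what is moved stays moved. The work goes in short steps, Python scripts to look and compute and a tool call to move; the robot and the scene stay as the last step left them, time stands still between calls to the robot, and variables do not carry over. Pictures are saved under pics/ and viewed, at most 10 in all, crops included, and the job is handed in when it is done.

Besides the shell and the picture viewer there is one more tool, called in YAML: its name, and indented under it one key for each argument. step_arm: Moves the arm, as the interface text tells. Its arguments: {"type":"object","properties":{"linear":{"type":"array"},"twist":{"type":"array"},"gripper":{"type":"array"},"grip_force":{"type":"number"}},"required":["linear","twist","gripper"]}

```bash
mkdir -p pics; cat > h.py <<'E'
import numpy as np, cv2
from workcell import readout, eyes, job
def grab(n,f=None):
    s=readout.sense(); d=eyes.grab_frame(n)
    if f: cv2.imwrite('pics/'+f,d['frame'][:,:,::-1])
    if 'extrinsics' in d: T=np.array(d['extrinsics'])
    else:
        w,x,y,z=s['orientation']
        from scipy.spatial.transform import Rotation as R
        B=np.eye(4);B[:3,:3]=R.from_quat([x,y,z,w]).as_matrix();B[:3,3]=s['ee_pos'];T=B@np.array(d['hand_eye'])
    return d['frame'],np.array(d['camera_matrix']),T
def ray(uv,K,T,z):
    v=T[:3,:3]@np.linalg.solve(K,[uv[0],uv[1],1.]);o=T[:3,3]
    return o+v*(z-o[2])/v[2]
def proj(p,K,T):
    q=K@(T[:3,:3].T@(np.array(p)-T[:3,3]));return q[:2]/q[2]
E
python3 - <<'E'
from h import *
s=readout.sense();print({k:np.round(v,3) for k,v in s.items()})
a=grab('top');b=grab('scene')
cv2.imwrite('pics/a.png',cv2.resize(a[0],(640,400))[:,:,::-1]);cv2.imwrite('pics/b.png',b[0][:,:,::-1])
for n,(f,K,T) in zip('ts',(a,b)): 
    print(T.round(2).tolist(),K.round(1).tolist())
    hsv=cv2.cvtColor(f,cv2.COLOR_RGB2HSV)
    for nm,lo,hi in (('blue',(100,100,50),(130,255,255)),('brass',(15,80,80),(32,255,255))):
        m=cv2.inRange(hsv,lo,hi);c=cv2.connectedComponentsWithStats(m)
        for st,ce in zip(c[2][1:],c[3][1:]):
            if st[4]>15: print(n,nm,st,ce.round(1))
E
```

```text
{'t': np.float64(0.0), 'qpos': array([-9.530e-01,  3.860e-01,  7.000e-03, -1.000e-03, -1.194e+00,
       -2.590e-01]), 'qvel': array([-0.001, -0.   ,  0.002,  0.   , -0.001, -0.002]), 'effort': array([ 1.0000e-03, -3.9067e+01,  1.8741e+01,  4.2200e+00,  1.1000e-02,
       -0.0000e+00]), 'ee_pos': array([ 219.303, -584.628,  221.452]), 'orientation': array([-0.   , -0.178,  0.984,  0.001]), 'wrist_force': array([-0.75 ,  0.212, -0.27 ]), 'wrist_torque': array([-0.041,  0.   ,  0.024]), 'grasp_force': np.float64(0.0), 'width': np.float64(0.999)}
[[-0.02, -0.98, 0.17, 430.94], [-1.0, 0.01, -0.03, 52.9], [0.02, -0.17, -0.98, 1073.38], [0.0, 0.0, 0.0, 1.0]] [[504.8, 0.0, 325.5], [0.0, 504.8, 202.5], [0.0, 0.0, 1.0]]
t blue [  32   67   90   63 5291] [77.  97.6]
t brass [446 243   9   8  63] [449.6 246.6]
[[-0.06, 0.8, -0.6, 1005.25], [1.0, 0.04, -0.05, 50.0], [-0.01, -0.6, -0.8, 655.35], [0.0, 0.0, 0.0, 1.0]] [[447.6, 0.0, 325.1], [0.0, 447.6, 198.1], [0.0, 0.0, 1.0]]
s blue [476 236  27  13  68] [485.9 243.5]
s brass [183 146  13  16 128] [189.1 153. ]
s brass [342 293   6   5  26] [344.5 294.9]
```

View pics/a.png

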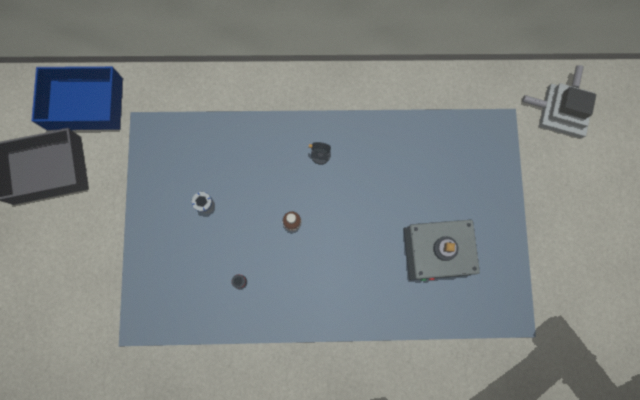

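View pics/b.png

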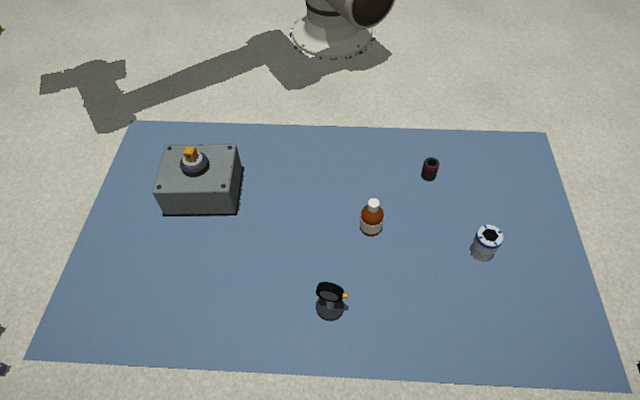

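The top view shows the silver socket at about (202,200), and the station drive at (449,247). The bottle is at (291,221), the spare at (239,282) and the lens at (320,152). In the scene view the socket is upright at (487,243), with its blue-ticked top face up.

```bash
python3 - <<'E'
from h import *
for n,pts in (('top',[((202,200),55,'sock'),((449,247),114,'drv'),((291,219),75,'bot'),((239,281),38,'spare'),((320,150),70,'lens')]),('scene',[((489,236),55,'sock'),((190,150),114,'drv')])):
    f,K,T=grab(n)
    for uv,z,nm in pts: print(nm,ray(uv,K,T,z).round(1))
d=eyes.grab_frame('wrist');print(np.array(d['hand_eye']).round(3).tolist(),np.array(d['camera_matrix']).round(1).tolist())
from scipy.spatial.transform import Rotation as R
s=readout.sense();w,x,y,z=s['orientation'];print(R.from_quat([x,y,z,w]).as_matrix().round(3))
E
```

```text
sock [618.7 276.1  55. ]
drv [ 509.4 -208.4  114. ]
bot [573.9  94.5  75. ]
spare [454.4 201.8  38. ]
lens [716.9  34.1  70. ]
sock [621.2 276.1  55. ]
drv [ 514.7 -209.   114. ]
[[0.001, -0.968, -0.251, 68.677], [1.0, 0.001, -0.0, 0.416], [0.0, -0.251, 0.968, -161.183], [0.0, 0.0, 0.0, 1.0]] [[338.1, 0.0, 327.3], [0.0, 338.1, 199.6], [0.0, 0.0, 1.0]]
[[-0.936 -0.351 -0.   ]
 [-0.351  0.936  0.001]
 [ 0.     0.001 -1.   ]]
```

step_arm:
  linear:
    - [-0.967, 0.593, 0]
    - [-0.967, 0.593, 0]
    - [-0.967, 0.593, 0]
    - [-0.967, 0.593, 0]
    - [-0.967, 0.593, 0]
    - [-0.967, 0.593, 0]
    - [-0.967, 0.593, 0]
    - [-0.967, 0.593, 0]
    - [-0.967, 0.593, 0]
    - [-0.967, 0.593, 0]
    - [-0.967, 0.593, 0]
    - [-0.967, 0.593, 0]
    - [-0.967, 0.593, 0]
    - [-0.967, 0.593, 0]
    - [0, 0, 0]
    - [0, 0, 0]
  twist:
    - [0, 0, 0]
    - [0, 0, 0]
    - [0, 0, 0]
    - [0, 0, 0]
    - [0, 0, 0]
    - [0, 0, 0]
    - [0, 0, 0]
    - [0, 0, 0]
    - [0, 0, 0]
    - [0, 0, 0]
    - [0, 0, 0]
    - [0, 0, 0]
    - [0, 0, 0]
    - [0, 0, 0]
    - [0, 0, 0]
    - [0, 0, 0]
  gripper:
    - [1]
    - [1]
    - [1]
    - [1]
    - [1]
    - [1]
    - [1]
    - [1]
    - [1]
    - [1]
    - [1]
    - [1]
    - [1]
    - [1]
    - [1]
    - [1]

```text
$.gripper[0]: bad value
```

```bash
python3 - <<'E'
from h import *
s=readout.sense();print(s['t'],s['ee_pos'],s['orientation'],s['wrist_force'])
f,K,T=grab('wrist','w1.png')
np.savez('w1.npz',f=f,K=K,T=T)
hsv=cv2.cvtColor(f,cv2.COLOR_RGB2HSV)
m=cv2.inRange(hsv,(12,80,60),(32,255,255));c=cv2.connectedComponentsWithStats(m)
for st,ce in zip(c[2][1:],c[3][1:]):
    if st[4]>15: print(st,ce.round(1))
u,v=proj([512,-208.7,114],K,T);print(u,v)
u,v=int(u),int(v)
cv2.imwrite('pics/w1c.png',cv2.resize(f[max(v-75,0):v+75,u-100:u+100],None,fx=4,fy=4,interpolation=cv2.INTER_CUBIC)[:,:,::-1])
E
```

```text
0.25 [ 219.3781127  -584.93960082  222.03332117] [-1.34000678e-04 -1.78404858e-01  9.83957029e-01  5.03972826e-04] [ 0.43173921 -0.45642141 -0.39119421]
[118 243  24  59 375] [125.4 271.2]
[140 243  11  13  30] [145.9 250.7]
[518 244  19  58 333] [530.1 273.2]
[ 298  313  342   17 4103] [479.4 322.6]
548.5502174739644 548.8828382781262Traceback (most recent call last):
  File "<stdin>", line 11, in <module>
cv2.error: OpenCV(4.12.0) /io/opencv/modules/imgproc/src/resize.cpp:4208: error: (-215:Assertion failed) !ssize.empty() in function 'resize'
```

The gripper entries must be plain numbers.

step_arm:
  linear:
    - [-0.967, 0.593, 0]
    - [-0.967, 0.593, 0]
    - [-0.967, 0.593, 0]
    - [-0.967, 0.593, 0]
    - [-0.967, 0.593, 0]
    - [-0.967, 0.593, 0]
    - [-0.967, 0.593, 0]
    - [-0.967, 0.593, 0]
    - [-0.967, 0.593, 0]
    - [-0.967, 0.593, 0]
    - [-0.967, 0.593, 0]
    - [-0.967, 0.593, 0]
    - [-0.967, 0.593, 0]
    - [-0.967, 0.593, 0]
    - [0, 0, 0]
    - [0, 0, 0]
  twist:
    - [0, 0, 0]
    - [0, 0, 0]
    - [0, 0, 0]
    - [0, 0, 0]
    - [0, 0, 0]
    - [0, 0, 0]
    - [0, 0, 0]
    - [0, 0, 0]
    - [0, 0, 0]
    - [0, 0, 0]
    - [0, 0, 0]
    - [0, 0, 0]
    - [0, 0, 0]
    - [0, 0, 0]
    - [0, 0, 0]
    - [0, 0, 0]
  gripper: [1, 1, 1, 1, 1, 1, 1, 1, 1, 1, 1, 1, 1, 1, 1, 1]

```text
t: 1.9
ee_pos: [512.4, -208.8, 222.3]
orientation: [-0.0, -0.179, 0.984, 0.0]
wrist_force: [-0.3, -0.1, 0.6]
width: 1.001
grasp_force: 0.0
```

```bash
cat > look.py <<'E'
from h import *
import sys
x,y,z,fn=float(sys.argv[1]),float(sys.argv[2]),float(sys.argv[3]),sys.argv[4]
s=readout.sense();print(s['t'],s['ee_pos'],s['orientation'],s['wrist_force'],s['qpos'])
f,K,T=grab('wrist')
np.savez(fn+'.npz',f=f,K=K,T=T)
u,v=proj([x,y,z],K,T);print(u,v)
u,v=int(u),int(v);u0,v0=max(u-80,0),max(v-60,0)
print('crop origin',u0,v0,'x5')
cv2.imwrite('pics/'+fn+'.png',cv2.resize(f[v0:v0+120,u0:u0+160],None,fx=5,fy=5,interpolation=cv2.INTER_CUBIC)[:,:,::-1])
E
python3 look.py 512 -208.7 114 w1c
```

```text
1.9 [ 512.42820208 -208.80729286  222.34104597] [-2.85967979e-04 -1.79145806e-01  9.83822488e-01  9.94867218e-05] [-0.34664923 -0.13091826  0.5646048 ] [-9.39988093e-02  2.63567915e-01 -1.69948512e-01 -4.04554569e-05
 -1.13788434e+00 -1.11654423e+00]
327.0827222631246 197.93913967823346
crop origin 247 137 x5
```

View pics/w1c.png

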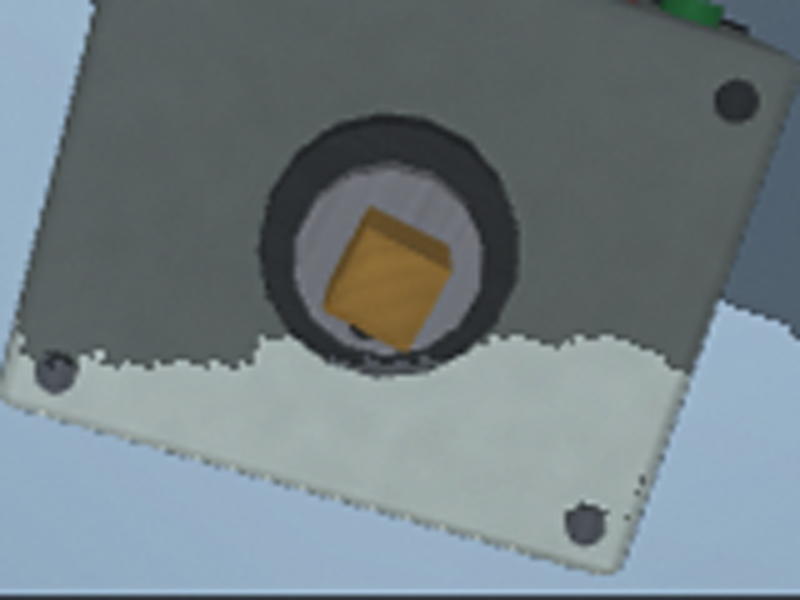

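The crop shows the brass square, rotated about 27° in the image, with corners near (372,207), (452,260), (410,350) and (325,305). The shoulder ring is centred around (388,260).

```bash
python3 - <<'E'
from h import *
d=np.load('w1c.npz');f,K,T=d['f'],d['K'],d['T']
c=lambda x,y:(247+x/5-.4,137+y/5-.4)
def lin(a,b,z=112):
    p=ray(c(*a),K,T,z);q=ray(c(*b),K,T,z);e=q-p
    return np.degrees(np.arctan2(e[1],e[0]))%90,np.linalg.norm(e)
for a,b in (((325,307),(410,352)),((374,207),(451,245)),((452,272),(412,349))): print(lin(a,b))
hsv=cv2.cvtColor(f,cv2.COLOR_RGB2HSV)
m=cv2.inRange(hsv,(10,90,40),(32,255,255));m[:,:300]=0;m[:,350:]=0;m[:170]=0;m[215:]=0
cn=max(cv2.findContours(m,0,cv2.CHAIN_APPROX_NONE)[0],key=cv2.contourArea)
P=np.array([ray(p[0],K,T,113)[:2] for p in cn],np.float32)
print('area',m.sum()/255,cv2.minAreaRect(P))
# shoulder: left/right/top extents on crop
pts=[(293,255),(302,215),(330,180),(390,163),(440,178),(472,210),(483,255),(475,300),(318,310)]
P=np.array([ray(c(*p),K,T,91)[:2] for p in pts])
A=np.c_[2*P,np.ones(len(P))];s=np.linalg.lstsq(A,(P**2).sum(1),rcond=None)[0];print('shoulder',s[:2],np.sqrt(s[2]+s[:2]@s[:2]))
pts=[(261,250),(285,175),(330,130),(390,114),(450,130),(495,175),(518,245),(505,305),(460,355),(390,375),(320,350),(280,310)]
for z in (70,88):
    P=np.array([ray(c(*p),K,T,z)[:2] for p in pts])
    A=np.c_[2*P,np.ones(len(P))];s=np.linalg.lstsq(A,(P**2).sum(1),rcond=None)[0];print('nose',z,s[:2],np.sqrt(s[2]+s[:2]@s[:2]))
E
```

```text
(np.float64(81.9155823695853), np.float64(16.080867233911743))
(np.float64(84.02814830673154), np.float64(14.115193861794404))
(np.float64(84.18500902227356), np.float64(14.727060817072415))
area 461.0 ((508.9454345703125, -212.4102325439453), (17.025169372558594, 18.865169525146484), 83.71310424804688)
shoulder [ 509.55750316 -212.14632347] 16.780296131366054
nose 70 [ 512.3585776  -211.01094548] 24.66874434399647
nose 88 [ 508.67032217 -212.25251981] 23.252632200027787
```

step_arm:
  linear:
    - [-0.602, 0.925, 0]
    - [-0.602, 0.925, 0]
    - [-0.602, 0.925, 0]
    - [-0.602, 0.925, 0]
    - [-0.602, 0.925, 0]
    - [-0.602, 0.925, 0]
    - [-0.602, 0.925, 0]
    - [-0.602, 0.925, 0]
    - [-0.602, 0.925, 0]
    - [-0.602, 0.925, 0]
    - [-0.602, 0.925, 0.4]
    - [-0.602, 0.925, 0.4]
    - [-0.602, 0.925, 0.4]
    - [-0.602, 0.925, 0.4]
    - [-0.602, 0.925, 0.4]
    - [0, 0, 0]
    - [0, 0, 0]
  twist:
    - [0, 0, 0]
    - [0, 0, 0]
    - [0, 0, 0]
    - [0, 0, 0]
    - [0, 0, 0]
    - [0, 0, 0]
    - [0, 0, 0]
    - [0, 0, 0]
    - [0, 0, 0]
    - [0, 0, 0]
    - [0, 0, 0]
    - [0, 0, 0]
    - [0, 0, 0]
    - [0, 0, 0]
    - [0, 0, 0]
    - [0, 0, 0]
    - [0, 0, 0]
  gripper: [1, 1, 1, 1, 1, 1, 1, 1, 1, 1, 1, 1, 1, 1, 1, 1, 1]

```text
t: 3.65
ee_pos: [619.8, 274.6, 161.8]
orientation: [-0.001, -0.178, 0.984, -0.0]
wrist_force: [-0.6, 0.6, 0.6]
width: 1.003
grasp_force: 0.0
```

```bash
python3 look.py 620 276 55 w2c
```

```text
3.65 [619.7514769  274.61256627 161.81520417] [-7.76235275e-04 -1.78224036e-01  9.83989514e-01 -4.76528892e-04] [-0.59702276  0.55537118  0.62512806] [ 6.55144513e-01  5.17397803e-01  6.78287090e-02  1.50643294e-04
 -1.12304384e+00 -1.86764344e+00]
328.378696056404 199.82669327068825
crop origin 248 139 x5
```

View pics/w2c.png

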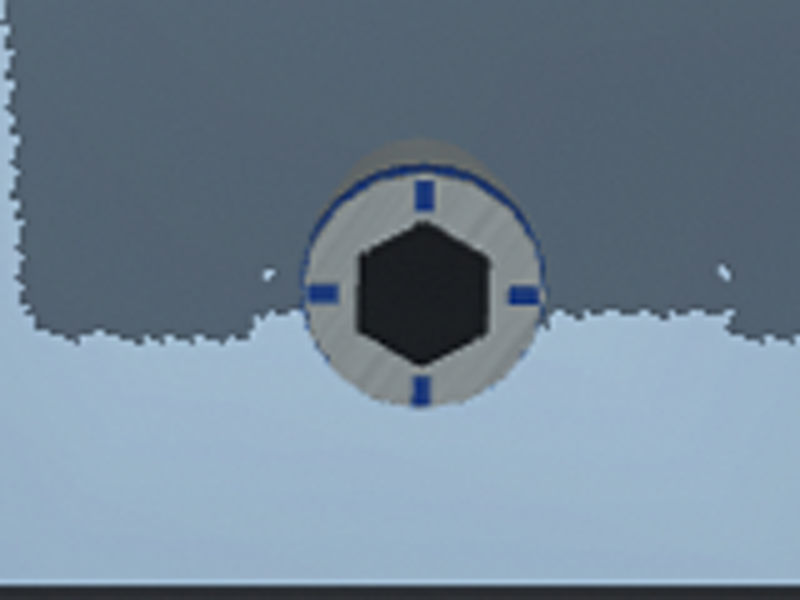

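The crop shows the socket top centred at (423,293), with ticks at (322,293), (524,296), (425,195) and (421,391). They lie almost along the tool axes.

```bash
python3 - <<'E'
from h import *
d=np.load('w2c.npz');f,K,T=d['f'],d['K'],d['T']
hsv=cv2.cvtColor(f,cv2.COLOR_RGB2HSV)
m=cv2.inRange(hsv,(105,130,60),(130,255,255));c=cv2.connectedComponentsWithStats(m)
print([(s.tolist(),e.round(1)) for s,e in zip(c[2][1:],c[3][1:]) if s[4]>8])
c=lambda x,y:ray((248+x/5-.4,139+y/5-.4),K,T,55)
L,Rr,t,b=c(322,293.5),c(524,296),c(425,195),c(421,391)
for p,q in((L,Rr),(t,b)):
    e=q-p;print(np.degrees(np.arctan2(e[1],e[0]))%90,np.linalg.norm(e),(p+q)/2)
P=np.array([c(*p)[:2] for p in [(303,290),(545,295),(422,407),(340,376),(508,376),(424,172),(335,210),(512,208)]])
A=np.c_[2*P,np.ones(len(P))];s=np.linalg.lstsq(A,(P**2).sum(1),rcond=None)[0];print(s[:2],np.sqrt(s[2]+s[:2]@s[:2]))
B=readout.sense();w,x,y,z=B['orientation'];print('tool y angle',np.degrees(np.arctan2(1-2*(x*x+z*z),2*(x*y-w*z)))%90, B['ee_pos'])
E
```

```text
[([310, 172, 44, 15, 64], array([331.8, 176.3])), ([331, 175, 4, 6, 23], array([332.4, 177.6])), ([310, 196, 5, 3, 15], array([312., 197.])), ([350, 196, 6, 4, 22], array([352.3, 197.6])), ([330, 214, 4, 6, 18], array([331.8, 216.8]))]
19.884995323804404 33.03051323071176 [617.10072768 278.24810549  55.        ]
19.673373771831596 33.03076018277465 [617.05717183 278.22409151  55.        ]
[616.60605915 278.25752057] 19.849035935145515
tool y angle 20.493664295750193 [619.93991564 274.15750031 162.60509085]
```

step_arm:
  linear:
    - [0.047, 0.15, 0]
    - [0, 0, 0.45]
    - [0, 0, 0.45]
    - [0, 0, 0.45]
    - [0, 0, 0.45]
    - [0, 0, 0.45]
    - [0, 0, 0.45]
    - [0, 0, 0.45]
    - [0, 0, 0.45]
    - [0, 0, 0.45]
    - [0, 0, 0.45]
    - [0, 0, 0.27]
    - [0, 0, 0]
    - [0, 0, 0]
  twist:
    - [0, 0, 0]
    - [0, 0, -0.036]
    - [0, 0, -0.036]
    - [0, 0, -0.036]
    - [0, 0, -0.036]
    - [0, 0, 0]
    - [0, 0, 0]
    - [0, 0, 0]
    - [0, 0, 0]
    - [0, 0, 0]
    - [0, 0, 0]
    - [0, 0, 0]
    - [0, 0, 0]
    - [0, 0, 0]
  gripper: [1, 1, 1, 1, 1, 1, 1, 1, 1, 1, 1, 1, 1, 1]

```text
t: 5.1
ee_pos: [617.2, 279.4, 19.5]
orientation: [0.0, -0.395, 0.919, -0.0]
wrist_force: [-0.4, 0.3, 0.8]
width: 0.998
grasp_force: 0.0
```

step_arm:
  linear:
    - [0, 0, 0]
    - [0, 0, 0]
    - [0, 0, 0]
    - [0, 0, 0]
    - [0, 0, 0]
    - [0, 0, 0]
    - [0, 0, 0]
    - [0, 0, 0]
    - [0, 0, 0]
    - [0, 0, 0]
  twist:
    - [0, 0, 0]
    - [0, 0, 0]
    - [0, 0, 0]
    - [0, 0, 0]
    - [0, 0, 0]
    - [0, 0, 0]
    - [0, 0, 0]
    - [0, 0, 0]
    - [0, 0, 0]
    - [0, 0, 0]
  gripper: [-1, -1, -1, -1, -1, -1, -1, -1, -1, -1]
  grip_force: 40

```text
t: 6.1
ee_pos: [617.2, 279.1, 19.7]
orientation: [0.0, -0.395, 0.919, -0.0]
wrist_force: [0.7, -1.8, 0.7]
width: 0.45
grasp_force: 40.0
```

step_arm:
  linear:
    - [0, 0, -0.3]
    - [0, 0, -0.7]
    - [0, 0, -0.9]
    - [0, 0, -0.9]
    - [0, 0, -0.9]
    - [0, 0, -0.9]
    - [0, 0, -0.7]
    - [0, 0, 0]
    - [0, 0, 0]
  twist:
    - [0, 0, 0]
    - [0, 0, 0]
    - [0, 0, 0]
    - [0, 0, 0]
    - [0, 0, 0]
    - [0, 0, 0]
    - [0, 0, 0]
    - [0, 0, 0]
    - [0, 0, 0]
  gripper: [-1, -1, -1, -1, -1, -1, -1, -1, -1]

```text
t: 7.0
ee_pos: [616.0, 279.3, 177.6]
orientation: [-0.001, -0.394, 0.919, 0.001]
wrist_force: [-0.2, -0.5, -3.7]
width: 0.445
grasp_force: 40.0
```

```bash
python3 look.py 617.2 279.1 214 w3c
```

```text
7.0 [615.95748216 279.27910237 177.61971517] [-7.28953807e-04 -3.94409853e-01  9.18934199e-01  5.23280567e-04] [-0.22288148 -0.49200266 -3.71280673] [ 0.66357396  0.50287108  0.08476274 -0.00151377 -1.15383083 -1.42290499]
323.3953764645264 286.90400872114776
crop origin 243 226 x5
```

View pics/w3c.png

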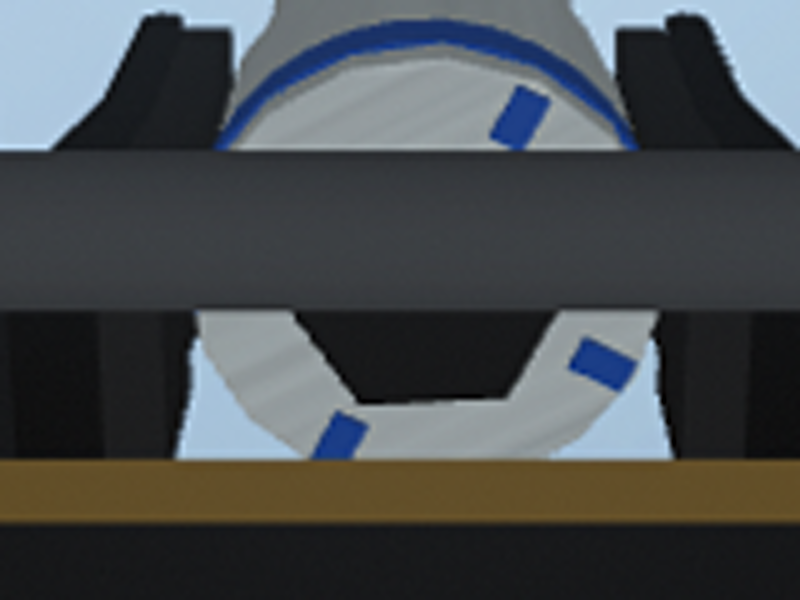

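The held socket's top is visible, with ticks at (520,117) and (602,364) and part of a third at (340,437). The rim points also give the centre, so I'll compute its offset and angle in the tool frame.

```bash
python3 - <<'E'
from h import *
from scipy.spatial.transform import Rotation as R
d=np.load('w3c.npz');K,T=d['K'],d['T']
ztop=177.6-19.6+55
c=lambda x,y:ray((243+x/5-.4,226+y/5-.4),K,T,ztop)[:2]
q=[-7.28953807e-04,-3.94409853e-01,9.18934199e-01,5.23280567e-04];M=R.from_quat(q[1:]+q[:1]).as_matrix()
tcp=np.array([615.957,279.279])
a,b=c(520,117),c(602,364)
# centre such that a-C, b-C perpendicular with equal length
mid=(a+b)/2;h=(b-a)/2
for s in (1,-1):
    C=mid+s*np.array([-h[1],h[0]]);o=M[:2,:2].T@(C-tcp)
    print('C tool',o,'r',np.linalg.norm(a-C),'ang',np.degrees(np.arctan2(*(a-C)[::-1]))%90)
P=np.array([c(*p) for p in [(437,55),(330,85),(200,318),(255,415),(300,450),(655,320),(580,440)]])
A=np.c_[2*P,np.ones(len(P))];s=np.linalg.lstsq(A,(P**2).sum(1),rcond=None)[0];print(M[:2,:2].T@(s[:2]-tcp),np.sqrt(s[2]+s[:2]@s[:2]))
print('tool x ang',np.degrees(np.arctan2(M[1,0],M[0,0])))
# drive in tool-yaw view for reference
E
```

```text
C tool [ 8.04036549 22.86200004] r 16.3845485766177 ang 19.457842411423172
C tool [0.88027544 0.82479663] r 16.384548576617668 ang 19.457842411423428
[1.10071173 1.1106802 ] 19.234380068621444
tool x ang -133.54159299798118
```

step_arm:
  linear:
    - [0.954, -0.583, 0]
    - [0.954, -0.583, 0]
    - [0.954, -0.583, 0]
    - [0.954, -0.583, 0]
    - [0.954, -0.583, 0]
    - [0.954, -0.583, 0]
    - [0.954, -0.583, 0]
    - [0.954, -0.583, 0]
    - [0.954, -0.583, 0]
    - [0.954, -0.583, 0]
    - [0.954, -0.583, 0]
    - [0.954, -0.583, 0]
    - [0.954, -0.583, 0]
    - [0.954, -0.583, 0]
    - [0.954, -0.583, 0]
    - [0, 0, 0]
    - [0, 0, 0]
    - [0, 0, 0]
    - [0, 0, 0]
    - [0, 0, 0]
  twist:
    - [0, 0, 0]
    - [0, 0, 0]
    - [0, 0, 0]
    - [0, 0, 0]
    - [0, 0, 0]
    - [0, 0, 0]
    - [0, 0, 0]
    - [0, 0, 0]
    - [0, 0, 0]
    - [0, 0, 0]
    - [0, 0, 0]
    - [0, 0, 0]
    - [0, 0, 0]
    - [0, 0, 0]
    - [0, 0, 0]
    - [0, 0, 0.043]
    - [0, 0, 0.043]
    - [0, 0, 0]
    - [0, 0, 0]
    - [0, 0, 0]
  gripper: [-1, -1, -1, -1, -1, -1, -1, -1, -1, -1, -1, -1, -1, -1, -1, -1, -1, -1, -1, -1]

```text
t: 9.05
ee_pos: [511.2, -212.4, 177.7]
orientation: [-0.001, -0.268, 0.963, 0.0]
wrist_force: [0.6, 0.8, -1.6]
width: 0.448
grasp_force: 40.0
```

```bash
cat > st.py <<'E'
from h import *
from scipy.spatial.transform import Rotation as R
s=readout.sense();q=s['orientation'];M=R.from_quat([*q[1:],q[0]]).as_matrix()
D=M.T@(np.array([510.45,-212.7,0])-s['ee_pos'])
print(round(s['t'],2),s['ee_pos'].round(2),'xang',np.degrees(np.arctan2(M[1,0],M[0,0])).round(2),'zax',M[:,2].round(4),'F',s['wrist_force'].round(2),'tq',s['wrist_torque'].round(3),'to go',D[:2].round(2),'w',s['width'])
E
python3 st.py; python3 st.py
```

```text
9.05 [ 511.2  -212.36  177.72] xang -148.87 zax [-1.4e-03  3.0e-04 -1.0e+00] F [ 0.61  0.81 -1.56] tq [ 0.022 -0.024 -0.009] to go [ 0.64 -0.08] w 0.4480452234299542
9.05 [ 511.2  -212.36  177.72] xang -148.87 zax [-1.4e-03  3.0e-04 -1.0e+00] F [ 0.61  0.81 -1.56] tq [ 0.022 -0.024 -0.009] to go [ 0.64 -0.08] w 0.4480452234299542
```

step_arm:
  linear:
    - [0.02, 0, 0]
    - [0, 0, 0.3]
    - [0, 0, 0.3]
    - [0, 0, 0.3]
    - [0, 0, 0.3]
    - [0, 0, 0.15]
    - [0, 0, 0]
    - [0, 0, 0]
  twist:
    - [0, 0, 0]
    - [0, 0, 0]
    - [0, 0, 0]
    - [0, 0, 0]
    - [0, 0, 0]
    - [0, 0, 0]
    - [0, 0, 0]
    - [0, 0, 0]
  gripper: [-1, -1, -1, -1, -1, -1, -1, -1]

```text
t: 9.85
ee_pos: [511.2, -213.1, 138.0]
orientation: [0.0, -0.267, 0.964, -0.0]
wrist_force: [-0.2, -0.6, -1.5]
width: 0.446
grasp_force: 40.0
```

```bash
python3 st.py; python3 - <<'E'
from h import *
f,K,T=grab('scene');u,v=map(int,proj([510,-212,125],K,T));print(u,v)
a=cv2.resize(f[v-40:v+40,u-50:u+50],(500,400),interpolation=cv2.INTER_CUBIC)
cv2.imwrite('pics/s4.png',a[:,:,::-1])
E
```

```text
9.85 [ 511.2  -213.12  138.01] xang -148.99 zax [ 2.e-04 -2.e-04 -1.e+00] F [-0.18 -0.63 -1.51] tq [-0.019  0.039 -0.016] to go [0.43 0.78] w 0.4457253289492776
187 143
```

View pics/s4.png

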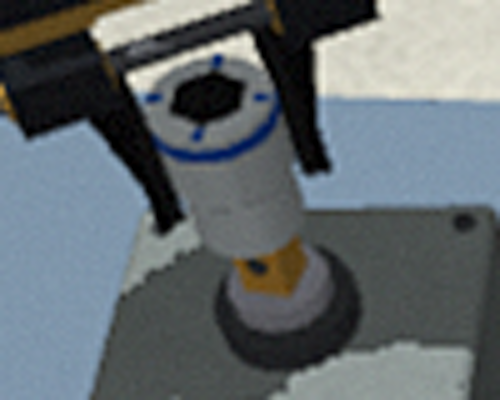

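The socket hovers squarely over the brass square, with the ball visible at (258,266). I'll lower it gently to contact.

step_arm:
  linear:
    - [0.01, 0.012, 0.04]
    - [0, 0, 0.04]
    - [0, 0, 0.04]
    - [0, 0, 0]
    - [0, 0, 0]
  twist:
    - [0, 0, 0]
    - [0, 0, 0]
    - [0, 0, 0]
    - [0, 0, 0]
    - [0, 0, 0]
  gripper: [-1, -1, -1, -1, -1]

```text
t: 10.4
ee_pos: [510.5, -212.9, 134.4]
orientation: [-0.0, -0.267, 0.964, -0.0]
wrist_force: [0.2, -0.1, -2.7]
width: 0.445
grasp_force: 40.0
```

step_arm:
  linear:
    - [0, 0, 0.033]
    - [0, 0, 0]
    - [0, 0, 0]
  twist:
    - [0, 0, 0]
    - [0, 0, 0]
    - [0, 0, 0]
  gripper: [-1, -1, -1]

```text
t: 10.7
ee_pos: [510.5, -212.9, 133.3]
orientation: [-0.0, -0.267, 0.964, 0.0]
wrist_force: [0.2, -0.4, -2.4]
width: 0.448
grasp_force: 40.0
```

step_arm:
  linear:
    - [0, 0, 0.033]
    - [0, 0, 0]
    - [0, 0, 0]
  twist:
    - [0, 0, 0]
    - [0, 0, 0]
    - [0, 0, 0]
  gripper: [-1, -1, -1]

```text
t: 11.0
ee_pos: [510.7, -212.9, 132.5]
orientation: [0.0, -0.267, 0.964, -0.0]
wrist_force: [0.6, 1.2, -1.8]
width: 0.451
grasp_force: 40.0
```

step_arm:
  linear:
    - [0, 0, 0.033]
    - [0, 0, 0]
    - [0, 0, 0]
  twist:
    - [0, 0, 0]
    - [0, 0, 0]
    - [0, 0, 0]
  gripper: [-1, -1, -1]

```text
t: 11.3
ee_pos: [510.9, -213.0, 131.8]
orientation: [0.0, -0.267, 0.964, -0.0]
wrist_force: [-0.0, -0.2, 0.3]
width: 0.449
grasp_force: 40.0
```

step_arm:
  linear:
    - [0, 0, 0.033]
    - [0, 0, 0]
    - [0, 0, 0]
  twist:
    - [0, 0, 0]
    - [0, 0, 0]
    - [0, 0, 0]
  gripper: [-1, -1, -1]

```text
t: 11.6
ee_pos: [510.9, -213.0, 130.8]
orientation: [0.0, -0.267, 0.964, -0.0]
wrist_force: [0.9, -0.4, 2.1]
width: 0.449
grasp_force: 40.0
```

step_arm:
  linear:
    - [0, 0, 0.013]
    - [0, 0, 0]
    - [0, 0, 0]
    - [0, 0, 0]
  twist:
    - [0, 0, 0]
    - [0, 0, 0.01]
    - [0, 0, 0.01]
    - [0, 0, 0]
  gripper: [-1, -1, -1, -1]

```text
t: 12.0
ee_pos: [510.9, -212.7, 130.3]
orientation: [0.001, -0.237, 0.972, -0.0]
wrist_force: [0.8, 1.1, 2.3]
width: 0.449
grasp_force: 40.0
```

step_arm:
  linear:
    - [0, 0, 0]
    - [0, 0, 0]
    - [0, 0, 0]
  twist:
    - [0, 0, 0.01]
    - [0, 0, 0.01]
    - [0, 0, 0]
  gripper: [-1, -1, -1]

```text
t: 12.3
ee_pos: [510.8, -212.7, 130.1]
orientation: [0.0, -0.207, 0.978, 0.0]
wrist_force: [0.9, 1.8, 2.4]
width: 0.446
grasp_force: 40.0
```

```bash
python3 st.py
```

```text
12.3 [ 510.79 -212.69  130.14] xang -156.16 zax [ 6.e-04  1.e-04 -1.e+00] F [0.87 1.79 2.44] tq [ 0.552 -0.192 -0.02 ] to go [0.39 0.15] w 0.445812389639255
```

step_arm:
  linear:
    - [0, 0, 0]
    - [0, 0, 0]
    - [0, 0, 0]
  twist:
    - [0, 0, 0.008]
    - [0, 0, 0.008]
    - [0, 0, 0]
  gripper: [-1, -1, -1]

```text
t: 12.6
ee_pos: [510.7, -212.6, 129.5]
orientation: [0.0, -0.181, 0.983, 0.0]
wrist_force: [1.3, 1.6, -0.8]
width: 0.454
grasp_force: 40.0
```

```bash
python3 st.py
```

```text
12.6 [ 510.71 -212.55  129.51] xang -159.12 zax [ 4.e-04  6.e-04 -1.e+00] F [ 1.33  1.58 -0.8 ] tq [ 0.817 -0.63  -0.073] to go [ 0.38 -0.1 ] w 0.4544765543563117
```

The force has fallen away, so the socket has dropped over the square. I'll centre it slightly and press down in small steps.

step_arm:
  linear:
    - [-0.012, 0.008, 0.02]
    - [0, 0, 0.05]
    - [0, 0, 0.05]
    - [0, 0, 0]
    - [0, 0, 0]
  twist:
    - [0, 0, 0]
    - [0, 0, 0]
    - [0, 0, 0]
    - [0, 0, 0]
    - [0, 0, 0]
  gripper: [-1, -1, -1, -1, -1]

```text
t: 13.1
ee_pos: [510.9, -212.4, 126.1]
orientation: [0.0, -0.182, 0.983, 0.0]
wrist_force: [1.9, 1.0, -2.4]
width: 0.448
grasp_force: 40.0
```

```bash
python3 st.py
```

```text
13.1 [ 510.85 -212.42  126.09] xang -159.08 zax [ 1.e-04  2.e-04 -1.e+00] F [ 1.86  0.98 -2.43] tq [ 0.752 -0.863 -0.017] to go [ 0.5  -0.14] w 0.4482147354217285
```

step_arm:
  linear:
    - [-0.014, 0, 0.05]
    - [0, 0, 0.05]
    - [0, 0, 0.05]
    - [0, 0, 0.05]
    - [0, 0, 0]
    - [0, 0, 0]
  twist:
    - [0, 0, 0]
    - [0, 0, 0]
    - [0, 0, 0]
    - [0, 0, 0]
    - [0, 0, 0]
    - [0, 0, 0]
  gripper: [-1, -1, -1, -1, -1, -1]

```text
t: 13.7
ee_pos: [511.7, -212.5, 120.7]
orientation: [0.001, -0.182, 0.983, -0.0]
wrist_force: [3.4, 1.3, 0.2]
width: 0.451
grasp_force: 40.0
```

```bash
python3 st.py
```

```text
13.7 [ 511.74 -212.5   120.72] xang -159.07 zax [ 1.3e-03 -4.0e-04 -1.0e+00] F [3.41 1.33 0.17] tq [ 0.603 -1.092  0.011] to go [1.41 0.37] w 0.4512395804721674
```

step_arm:
  linear:
    - [0, 0, 0.05]
    - [0, 0, 0]
    - [0, 0, 0]
  twist:
    - [0, 0, 0]
    - [0, 0, 0]
    - [0, 0, 0]
  gripper: [-1, -1, -1]

```text
t: 14.0
ee_pos: [511.7, -212.5, 119.2]
orientation: [0.001, -0.182, 0.983, -0.0]
wrist_force: [3.0, 2.4, 1.1]
width: 0.448
grasp_force: 40.0
```

step_arm:
  linear:
    - [0, 0, 0.033]
    - [0, 0, 0]
    - [0, 0, 0]
  twist:
    - [0, 0, 0]
    - [0, 0, 0]
    - [0, 0, 0]
  gripper: [-1, -1, -1]

```text
t: 14.3
ee_pos: [511.7, -212.5, 118.2]
orientation: [0.001, -0.182, 0.983, -0.0]
wrist_force: [4.0, 1.0, 1.9]
width: 0.45
grasp_force: 40.0
```

```bash
python3 st.py
```

```text
14.3 [ 511.66 -212.5   118.17] xang -159.07 zax [ 1.2e-03 -4.0e-04 -1.0e+00] F [3.96 0.97 1.91] tq [ 0.45  -1.395 -0.059] to go [1.32 0.33] w 0.4496524734657988
```

step_arm:
  linear:
    - [-0.01, -0.003, 0.033]
    - [0, 0, 0]
    - [0, 0, 0]
  twist:
    - [0, 0, 0]
    - [0, 0, 0]
    - [0, 0, 0]
  gripper: [-1, -1, -1]

```text
t: 14.6
ee_pos: [511.8, -212.5, 117.1]
orientation: [0.0, -0.182, 0.983, -0.0]
wrist_force: [5.3, 1.1, 3.0]
width: 0.448
grasp_force: 40.0
```

step_arm:
  linear:
    - [0, 0, 0.033]
    - [0, 0, 0]
    - [0, 0, 0]
  twist:
    - [0, 0, 0]
    - [0, 0, 0]
    - [0, 0, 0]
  gripper: [-1, -1, -1]

```text
t: 14.9
ee_pos: [511.8, -212.5, 116.0]
orientation: [0.0, -0.182, 0.983, -0.0]
wrist_force: [4.9, 1.6, 2.3]
width: 0.445
grasp_force: 40.0
```

```bash
python3 st.py
```

```text
14.9 [ 511.77 -212.46  116.03] xang -159.08 zax [ 7.e-04 -3.e-04 -1.e+00] F [4.9  1.58 2.31] tq [ 0.329 -1.445 -0.024] to go [1.38 0.31] w 0.4452323539296944
```

step_arm:
  linear:
    - [-0.013, -0.005, 0]
    - [0, 0, 0]
    - [0, 0, 0]
  twist:
    - [0, 0, 0]
    - [0, 0, 0]
    - [0, 0, 0]
  gripper: [-1, -1, -1]

```text
t: 15.2
ee_pos: [511.9, -212.4, 115.9]
orientation: [-0.0, -0.182, 0.983, -0.0]
wrist_force: [3.5, 1.4, 4.7]
width: 0.45
grasp_force: 40.0
```

```bash
python3 st.py
```

```text
15.2 [ 511.88 -212.44  115.94] xang -159.08 zax [-1.e-04 -1.e-04 -1.e+00] F [3.47 1.42 4.66] tq [ 0.221 -1.314 -0.006] to go [1.41 0.28] w 0.450278262477559
```

step_arm:
  linear:
    - [-0.01, 0, 0.033]
    - [0, 0, 0]
    - [0, 0, 0]
  twist:
    - [0, 0, 0]
    - [0, 0, 0]
    - [0, 0, 0]
  gripper: [-1, -1, -1]

```text
t: 15.5
ee_pos: [511.0, -211.9, 113.0]
orientation: [-0.001, -0.181, 0.983, 0.001]
wrist_force: [5.3, -0.5, -6.3]
width: 0.449
grasp_force: 40.0
```

step_arm:
  linear:
    - [0, 0, 0.033]
    - [0, 0, 0]
    - [0, 0, 0]
  twist:
    - [0, 0, 0]
    - [0, 0, 0]
    - [0, 0, 0]
  gripper: [-1, -1, -1]

```text
t: 15.8
ee_pos: [511.1, -211.9, 112.5]
orientation: [-0.001, -0.181, 0.983, 0.001]
wrist_force: [5.0, -0.0, -6.2]
width: 0.451
grasp_force: 40.0
```

```bash
python3 st.py
```

```text
15.8 [ 511.07 -211.91  112.51] xang -159.12 zax [-0.0029  0.001  -1.    ] F [ 4.95 -0.03 -6.18] tq [-0.081 -1.366 -0.049] to go [ 0.59 -0.75] w 0.4514771712968272
```

The ball has clicked: the force dropped and the socket was drawn down. I'll keep pressing gently until it meets the shoulder.

step_arm:
  linear:
    - [0, 0, 0.033]
    - [0, 0, 0]
    - [0, 0, 0]
  twist:
    - [0, 0, 0]
    - [0, 0, 0]
    - [0, 0, 0]
  gripper: [-1, -1, -1]

```text
t: 16.1
ee_pos: [511.1, -212.1, 112.5]
orientation: [-0.001, -0.181, 0.983, 0.0]
wrist_force: [1.8, -0.1, -6.1]
width: 0.448
grasp_force: 40.0
```

step_arm:
  linear:
    - [0, 0, 0.033]
    - [0, 0, 0]
    - [0, 0, 0]
  twist:
    - [0, 0, 0]
    - [0, 0, 0]
    - [0, 0, 0]
  gripper: [-1, -1, -1]

```text
t: 16.4
ee_pos: [511.3, -212.2, 111.9]
orientation: [-0.001, -0.181, 0.983, 0.0]
wrist_force: [-0.0, -1.3, -2.8]
width: 0.446
grasp_force: 40.0
```

```bash
python3 st.py
```

```text
16.4 [ 511.3  -212.18  111.93] xang -159.09 zax [-1.8e-03  3.0e-04 -1.0e+00] F [-0.04 -1.28 -2.83] tq [0.156 0.032 0.048] to go [ 0.8  -0.28] w 0.4463677854873923
```

step_arm:
  linear:
    - [0, 0, 0.033]
    - [0, 0, 0]
    - [0, 0, 0]
  twist:
    - [0, 0, 0]
    - [0, 0, 0]
    - [0, 0, 0]
  gripper: [-1, -1, -1]

```text
t: 16.7
ee_pos: [511.7, -212.2, 111.3]
orientation: [-0.0, -0.182, 0.983, 0.0]
wrist_force: [-1.4, -0.0, 1.0]
width: 0.449
grasp_force: 40.0
```

step_arm:
  linear:
    - [0, 0, 0.033]
    - [0, 0, 0]
    - [0, 0, 0]
  twist:
    - [0, 0, 0]
    - [0, 0, 0]
    - [0, 0, 0]
  gripper: [-1, -1, -1]

```text
t: 17.0
ee_pos: [512.0, -212.3, 110.3]
orientation: [-0.0, -0.182, 0.983, -0.0]
wrist_force: [-2.0, 1.2, 2.8]
width: 0.449
grasp_force: 40.0
```

```bash
python3 st.py
```

```text
17.0 [ 512.04 -212.25  110.33] xang -159.07 zax [-2.e-04 -1.e-04 -1.e+00] F [-1.98  1.2   2.85] tq [0.6   0.758 0.05 ] to go [1.61 0.15] w 0.4485846777460467
```

step_arm:
  linear:
    - [0.015, 0.005, 0.033]
    - [0, 0, 0]
    - [0, 0, 0]
  twist:
    - [0, 0, 0]
    - [0, 0, 0]
    - [0, 0, 0]
  gripper: [-1, -1, -1]

```text
t: 17.3
ee_pos: [512.0, -212.3, 109.6]
orientation: [0.0, -0.182, 0.983, -0.0]
wrist_force: [-2.4, 2.1, 5.2]
width: 0.447
grasp_force: 40.0
```

step_arm:
  linear:
    - [0, 0, 0.025]
    - [0, 0, 0]
    - [0, 0, 0]
  twist:
    - [0, 0, 0]
    - [0, 0, 0]
    - [0, 0, 0]
  gripper: [-1, -1, -1]

```text
t: 17.6
ee_pos: [512.1, -212.3, 109.1]
orientation: [0.0, -0.182, 0.983, -0.0]
wrist_force: [-2.6, 3.1, 7.1]
width: 0.454
grasp_force: 40.0
```

```bash
python3 st.py
```

```text
17.6 [ 512.06 -212.28  109.06] xang -159.06 zax [ 9.e-04 -3.e-04 -1.e+00] F [-2.62  3.11  7.11] tq [0.913 0.87  0.01 ] to go [1.73 0.25] w 0.45355910574614733
```

step_arm:
  linear:
    - [0, 0, -0.03]
    - [0, 0, -0.03]
    - [0, 0, 0]
    - [0, 0, 0]
  twist:
    - [0, 0, 0]
    - [0, 0, 0]
    - [0, 0, 0]
    - [0, 0, 0]
  gripper: [-1, -1, -1, -1]

```text
t: 18.0
ee_pos: [512.0, -212.3, 110.1]
orientation: [0.0, -0.182, 0.983, -0.0]
wrist_force: [-1.9, 2.8, 3.3]
width: 0.448
grasp_force: 40.0
```

```bash
python3 st.py
```

```text
18.0 [ 511.98 -212.31  110.11] xang -159.08 zax [ 6.e-04 -1.e-04 -1.e+00] F [-1.93  2.82  3.34] tq [0.702 0.432 0.003] to go [1.62 0.22] w 0.44820962799700176
```

step_arm:
  linear:
    - [0, 0, -0.025]
    - [0, 0, 0]
    - [0, 0, 0]
    - [0, 0, 0]
    - [0, 0, 0]
    - [0, 0, 0]
    - [0, 0, 0]
    - [0, 0, 0]
  twist:
    - [0, 0, 0]
    - [0, 0, 0]
    - [0, 0, 0]
    - [0, 0, 0]
    - [0, 0, 0]
    - [0, 0, 0]
    - [0, 0, 0]
    - [0, 0, 0]
  gripper: [-1, -1, 0.3, 0.6, 0.6, 0.6, 0.6, 0.6]

```text
t: 18.8
ee_pos: [511.7, -212.3, 110.8]
orientation: [0.0, -0.182, 0.983, -0.0]
wrist_force: [-0.1, -0.6, -1.4]
width: 0.788
grasp_force: 0.0
```

step_arm:
  linear:
    - [0, 0, -0.3]
    - [0, 0, -0.7]
    - [0, 0, -0.9]
    - [0, 0, -0.9]
    - [0, 0, -0.9]
    - [0, 0, -0.8]
    - [0, 0, 0]
    - [0, 0, 0]
  twist:
    - [0, 0, 0]
    - [0, 0, 0]
    - [0, 0, 0]
    - [0, 0, 0]
    - [0, 0, 0]
    - [0, 0, 0]
    - [0, 0, 0]
    - [0, 0, 0]
  gripper: [0.6, 0.6, 0.6, 0.6, 0.6, 0.6, 0.6, 0.6]

```text
t: 19.6
ee_pos: [511.7, -212.1, 246.7]
orientation: [0.001, -0.181, 0.983, -0.0]
wrist_force: [0.3, 0.8, -1.1]
width: 0.801
grasp_force: 0.0
```

```bash
python3 st.py; python3 - <<'E'
from h import *
f,K,T=grab('scene');u,v=map(int,proj([510,-212,115],K,T));print(u,v)
a=cv2.resize(f[v-40:v+40,u-50:u+50],(700,560),interpolation=cv2.INTER_CUBIC)
cv2.imwrite('pics/s5.png',a[:,:,::-1])
for z in (92,97,147): print(z,[((proj([x,y,z],K,T)-[u-50,v-40])*7).round() for x,y in((510,-212),(528,-212))])
E
```

```text
19.6 [ 511.75 -212.15  246.66] xang -159.09 zax [ 1.8e-03  2.0e-04 -1.0e+00] F [ 0.27  0.83 -1.06] tq [ 0.036  0.019 -0.006] to go [1.84 0.05] w 0.8005443316008666
188 147
92 [array([380., 348.]), array([362., 405.])]
97 [array([375., 334.]), array([357., 391.])]
147 [array([319., 187.]), array([299., 244.])]
```

View pics/s5.png

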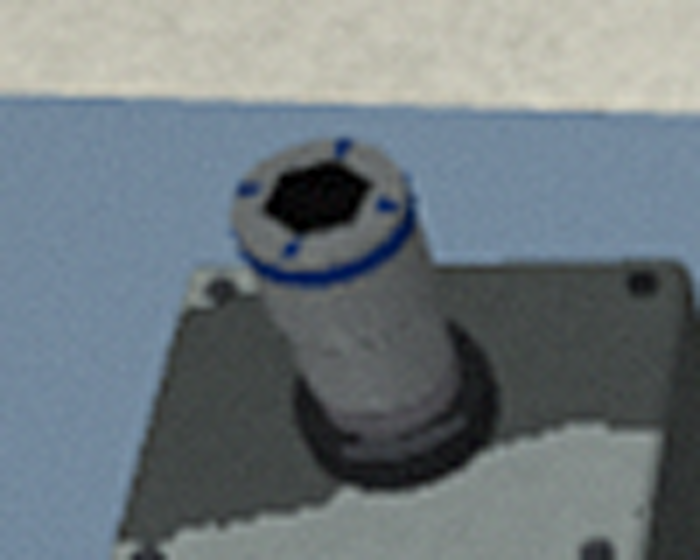

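The socket stands upright on the drive with no brass showing, and the gripper is well clear above it. The force record shows the drop, the click, then a shoulder rise of about 3 N/mm up to about 9 N.

```bash
python3 -c "
from workcell import job
print(job.finish_job())"
```

```text
the job is handed in; nothing more can be done
None
```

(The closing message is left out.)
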